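Re-sort the turntable caddy

ROBOT

A 6-joint arm with a two-finger parallel gripper is mounted at the origin on the work surface. World frame = base frame: x ahead of the robot, y to its left, z up, the work surface at z = 0. Lengths are in m, angles in rad, forces in N, time in s.
With the tool pointing down it reaches from about 0.35 to 0.725 m from the base axis. Payload 6 kg.
Tool frame: the origin (TCP) lies midway between the tips of the shut fingers; the grasp point (between the pads) lies 19 mm behind it; z points along the fingers, y is the line along which they close (so a half turn about z gives the same grasp; the last joint's range is limited). The gripper opens to 85 mm and grips with 20 to 120 N. Pads are 22 mm wide; open, the fingers measure 114 mm over their backs; the gripper's body (76 mm by 85 mm) begins 54 mm behind the grasp point. The pads swing forward as they close: fully open they stand 13 mm farther back than shut.
Start: joints at [-0.783, 0.04, 0.085, 0, -1.615, -0.334], TCP at [0.263, -0.539, 0.231] pointing down, gripper open.
Joint ranges: [-2.56, 2.56], [-1.29, 2.01], [-1.08, 1.49], [-3.29, 1.98], [-2.81, -0.18], [-2.99, 2.99]. Speed limits (rad/s): [2.57, 2.57, 3.01, 3.14, 3.14, 3.14].

INTERFACE

Orientations are given as a 3x3 rotation matrix whose columns are the frame's x, y, z axes.
In Python, from cell import bot gives the robot as it stands.
- The arm moves only by the tool step_arm, never from a script. Its argument "increments" is a list of rows, each an object of numbers: "dx", "dy", "dz": the shift along the tool's x, y, z in m; "wx", "wy", "wz": the turn, a rotation vector about the tool's x, y, z in rad; "jaw": the opening in per cent of the stroke, from 0 (shut) to 100 (fully open). A call has 1 to 10 rows; each row is the pose to reach, as a shift and turn from the pose commanded when the call began, along the tool's axes at that moment; what a row does not reach only later rows make up. A row lasts 1/12 s, in which the tool goes at most 41.7 mm and 7.16 degrees, less where a joint would pass 70% of its speed; a pose out of reach is approached as far as the arm can. A call with a gripper value outside its range is refused whole. The fingers move at their own pace and stop on an object; "force" is the grip in N (left out, the last holds). Time passes only in rows, so rows that repeat a pose let the fingers close. It gives the time, the measured TCP pose, the force, the opening and the grip force at its end, in the units of the state.
- bot.get_obs(): the state, without advancing time (a new reading comes with each control period).
- bot.camera(name): name is "side" or "top"; returns a dict with "img" (384x512x3 uint8, blue, green, red), "fx", "fy", "cx", "cy" (pixels), "extrinsics" (4x4, takes a point from world to camera coordinates). Camera axes: x right, y down, z forward; pixel columns grow to the right and rows downward; lengths in m; the calibration is good to about 2 mm. A picture is of the moment at which its call begins. There is no depth.
- bot.sign_off(): hands the job in; it is judged then, once.
Trained networks look in a picture, given as the dict that the camera call returned (one of the last four; its "shot" number tells which), for a name from the list of things; names that differ only in an ending like _2 or _b are one class to them, and where a whole thing is asked for, a point or a joint stands for the part that bears it (a point fixed in the world has none). Each returns a list of dicts, best first, with "p" (0 to 1); they miss things now and then, are a little off and sometimes report something else, mostly with a low value. They report only what shows in the picture. A call takes as long as a camera call. They do not tell look-alikes from the thing itself.
- bot.recognise(picture, label): "bbox" ([left, top, right, bottom] as shares, 0 to 1, of the picture: columns of its width, rows of its height, round what is visible of it).
- bot.pinpoint(picture, label): "location" ([row, column] as shares, 0 to 1, of the picture: columns of its width, rows of its height: a listed point, or the origin of a listed thing).
The state is a dict: "time": time; "joints": joint angles; "joint_velocities": joint speeds; "tau": joint torques, N m; "tool_pos": TCP position; "ee_rot": TCP orientation; "wrist_force": force on the tool from outside, world axes, zero at the start; "torque": the same for the moment, N m; "width": finger opening in m; "grasp_force": force on a finger pad.
Only numpy, scipy, OpenCV 4.12 (cv2) and the standard library are available. Lean on these libraries where they do the work, as an engineer would, in place of code of your own. Each camera call takes 0.05 s, during which the arm holds its last target. There are 200 camera calls.

TASK

On the white turntable caddy each of three things stands on another one's dark grey inlay: exchange them so that the round bottle stands upright in the middle of the small round inlay, the square bottle upright in the middle of the square inlay, and the steel funnel, mouth down as now, in the middle of the large round inlay. The empty cork mat is free for parking one of them meanwhile; let none of them tip over, and set them down gently rather than dropping them. Leave the little shaker on the caddy and the green sieve where they are.

Things in the scene. Friction and masses are not known exactly. Their poses are not given: they have to be found in the camera images.
- round_bottle_mid (a point): Small bottle of green glass with a grey flip-top lid, to be moved. Body round, 44 mm in diameter, upright-walled from the foot to 56 mm up; narrow neck, then the lid, 28 mm in diameter, its top 84 mm above the foot. About 160 g. This point is on its axis, half-way up, 42 mm above the foot; z is up along the bottle. Stands anywhere-turned on the caddy deck.
- square_bottle_mid (a point): Small bottle of green glass with a grey flip-top lid, to be moved. Body square, 42 x 42 mm, upright-walled from the foot to 56 mm up; then a neck and a lid 28 mm in diameter, its top 84 mm above the foot. About 180 g. This point is on its axis, half-way up, 42 mm above the foot; its x and y axes are square to the flat sides, z is up. It may finally stand turned any way.
- funnel_stem (a point): Stainless steel funnel standing mouth down, to be moved. Mouth rim 70 mm in diameter at the bottom, a cone narrowing up to 42 mm, above it a straight round stem 16 mm in diameter from 42 to 85 mm above the rim. About 90 g. This point is on the axis in the stem, 66 mm above the rim plane: the place to grip; z is up along the stem.
- inlay_small_round: Flat dark grey disc, 84 mm in diameter, flush in the caddy's deck (you can neither feel nor move it): the place of the round bottle. Origin at its centre, at deck height (22 mm above the table). The square bottle stands on it at the start.
- inlay_square: Flat dark grey square, 84 x 84 mm, flush in the caddy's deck: the place of the square bottle. Origin at its centre, at deck height; x and y axes along its sides. The funnel stands on it at the start.
- inlay_large_round: Flat dark grey disc, 108 mm in diameter, flush in the caddy's deck: the place of the funnel. Origin at its centre, at deck height. The round bottle stands on it at the start.
- cork_mat: Empty round cork mat, 110 mm in diameter, 5 mm thick, fixed flat on the table beside the caddy, left or right: the free spot. Origin at the centre of its underside, on the table.
- caddy: White plastic turntable caddy, 304 mm in diameter, standing at any angle; it is locked and does not turn or move. Flat deck 22 mm above the table, with a thin edge rim rising to 32 mm and a small knob in the centre rising to 44 mm. The three inlays lie 88 mm from its centre, 120 degrees apart, in any order. Origin at the centre of its underside.
- shaker: Small steel salt shaker, 32 mm in diameter, 40 mm high, loose on the caddy between two inlays near the edge, about 118 mm from the caddy's centre. Leave it where it stands. Origin at the centre of its foot.
- sieve: Green plastic sieve, loose on the table: a bowl 110 mm across and 45 mm high with a flat handle reaching 153 mm from the bowl's centre along its x. Leave it where it is. Origin at the centre of its underside.
Things that resemble listed ones, but are neither listed nor needed, are in the scene too. What is shaped like the part that bears funnel_stem but pink or turquoise is not meant.

How it is judged:
At the end, for the whole second after the job is handed in: The round bottle stands on the deck within 15 mm of the middle of the small round inlay, the square bottle likewise on the square inlay and the funnel, mouth down, on the large round inlay; each upright within 0.1 rad, let go and at rest (horizontal distance between round_bottle_mid and inlay_small_round below 0.015 m and height (world z) of round_bottle_mid between 0.058 and 0.07 m and angle between each of round_bottle_mid, square_bottle_mid, funnel_stem's own z axis and vertical below 0.1 rad and linear speed of each of round_bottle, square_bottle, funnel below 0.03 m/s and angular speed of each of round_bottle, square_bottle, funnel below 0.2 rad/s and horizontal distance between square_bottle_mid and inlay_square below 0.015 m and height (world z) of square_bottle_mid between 0.058 and 0.07 m and horizontal distance between funnel_stem and inlay_large_round below 0.015 m and height (world z) of funnel_stem between 0.082 and 0.094 m); the robot touches nothing.
It fails at once if a bottle or the funnel tips over (angle between any of round_bottle_mid, square_bottle_mid, funnel_stem's own z axis and vertical above 0.8 rad).
It fails at once if a thing is dropped from more than about 20 mm, or flung ((linear speed of round_bottle above 0.6 m/s and contact force between round_bottle and the fingers below 0.05 N) or (linear speed of square_bottle above 0.6 m/s and contact force between square_bottle and the fingers below 0.05 N) or (linear speed of funnel above 0.6 m/s and contact force between funnel and the fingers below 0.05 N)).
It fails at once if the shaker is shifted by more than 25 mm or knocked over (distance of shaker from where it was at the start of the episode above 0.025 m or angle between shaker's own z axis and vertical above 0.5 rad).
It fails at once if the sieve is shifted by more than 30 mm (distance of sieve from where it was at the start of the episode above 0.03 m).
It also fails if it takes over 90 s, if anything falls off the work surface, if the arm or the gripper's body presses on something with over 40 N, if the wrist force passes 120 N, or if a joint passes its speed limit or range.

## Working session

There is one attempt and no reset: what is moved stays moved. The work goes in short steps, Python scripts to look and compute and a tool call to move; the robot and the scene stay as the last step left them, time stands still between calls to the robot, and variables do not carry over. Pictures are saved under pics/ and viewed, at most 14 in all, crops included, and the job is handed in when it is done.

Besides the shell and the picture viewer there is one more tool, called after "Emit:" as name(argument=value, ...) on one line, values as JSON. step_arm: Moves the arm, as the interface text tells. Its arguments: {"type":"object","properties":{"increments":{"type":"array","items":{"type":"object","properties":{"dx":{"type":"number"},"dy":{"type":"number"},"dz":{"type":"number"},"wx":{"type":"number"},"wy":{"type":"number"},"wz":{"type":"number"},"jaw":{"type":"number"}}}},"force":{"type":"number"}},"required":["increments"]}

```bash
mkdir -p pics; ls; cat > h.py <<'E'
import numpy as np, cv2
from cell import bot
np.set_printoptions(precision=4,suppress=True)
def ray(c,u,v,z):
    E=np.array(c["extrinsics"]);R,t=E[:3,:3],E[:3,3]
    o=-R.T@t;d=R.T@np.array([(u-c["cx"])/c["fx"],(v-c["cy"])/c["fy"],1])
    return o+d*(z-o[2])/d[2]
def px(c,p):
    E=np.array(c["extrinsics"]);q=E[:3,:3]@np.array(p)+E[:3,3]
    return np.array([c["fx"]*q[0]/q[2]+c["cx"],c["fy"]*q[1]/q[2]+c["cy"]])
Z={"round_bottle_mid":.064,"square_bottle_mid":.064,"funnel_stem":.088,"inlay_small_round":.022,"inlay_square":.022,"inlay_large_round":.022,"cork_mat":0,"caddy":0,"shaker":.022,"sieve":0}
def find(c,names=Z):
    for n in names:
        for d in bot.pinpoint(c,n)[:3]:
            r,k=d["location"];u,v=k*512,r*384
            print(n,round(d["p"],2),"px",round(u),round(v),ray(c,u,v,Z[n])[:2])
E
python3 - <<'E'
from h import *
for n in("top","side"):
    c=bot.camera(n);cv2.imwrite(f"pics/{n}0.png",c["img"]);print(n,c["fx"],c["extrinsics"]);find(c)
print(bot.get_obs())
E
```

```text
pics
top 474.531740990798 [[ 0.0173 -0.9997  0.0157 -0.0391]
 [-0.9803 -0.0201 -0.1966  0.4735]
 [ 0.1969 -0.012  -0.9804  1.4236]
 [ 0.      0.      0.      1.    ]]
round_bottle_mid 0.52 px 247 184 [0.4932 0.009 ]
square_bottle_mid 0.5 px 286 157 [ 0.583  -0.1101]
funnel_stem 0.84 px 244 136 [0.6395 0.0225]
funnel_stem 0.81 px 163 266 [0.2382 0.2489]
funnel_stem 0.74 px 345 250 [ 0.2964 -0.2855]
inlay_small_round 0.56 px 282 161 [ 0.5808 -0.1003]
inlay_square 0.86 px 240 143 [0.6374 0.0346]
inlay_large_round 0.6 px 249 189 [0.4863 0.0017]
cork_mat 0.69 px 148 202 [0.4421 0.3216]
shaker 0.4 px 220 167 [0.5559 0.0961]
sieve 0.65 px 364 142 [ 0.6563 -0.3716]
side 390.55007842885163 [[-0.8565 -0.5162  0.0031  0.3988]
 [-0.3921  0.6466 -0.6544  0.2649]
 [ 0.3358 -0.5617 -0.7561  0.9482]
 [ 0.      0.      0.      1.    ]]
round_bottle_mid 0.9 px 244 203 [0.4908 0.0065]
square_bottle_mid 0.9 px 238 162 [ 0.589  -0.1172]
funnel_stem 0.71 px 281 326 [0.2384 0.2639]
funnel_stem 0.7 px 191 181 [0.6452 0.0334]
funnel_stem 0.62 px 354 167 [ 0.2807 -0.2518]
inlay_small_round 0.46 px 236 177 [ 0
[... 205 characters left out ...]
242 213 [ 0.501  -0.0019]
shaker 0.63 px 205 226 [0.5546 0.1014]
shaker 0.29 px 244 205 [ 0.503  -0.0166]
sieve 0.69 px 255 123 [ 0.6753 -0.3634]
{'time': 1.1, 'joints': array([-0.7833,  0.0402,  0.0848, -0.    , -1.6155, -0.3337]), 'joint_velocities': array([0.0011, 0.0019, 0.0009, 0.0007, 0.0007, 0.0004]), 'tau': array([ -0.    , -36.7948,  34.7456,   6.9332,  -0.0009,   0.    ]), 'tool_pos': array([ 0.263 , -0.5392,  0.2313]), 'ee_rot': array([[-0.8988, -0.4384, -0.    ],
       [-0.4384,  0.8988,  0.0001],
       [ 0.    ,  0.0001, -1.    ]]), 'wrist_force': array([ 0.198 ,  0.029 , -0.2942]), 'torque': array([-0.0056, -0.008 ,  0.023 ]), 'grasp_force': 0.0, 'width': 0.08545693463566591}
```

```bash
python3 - <<'E'
import cv2
t=cv2.imread("pics/top0.png")
cv2.imwrite("pics/t1.png",cv2.resize(t[90:300,120:400],(800,600),interpolation=2))
t=cv2.imread("pics/side0.png")
cv2.imwrite("pics/s1.png",cv2.resize(t[100:370,120:480],(800,600),interpolation=2))
E
```

```text
(no output)
```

View pics/t1.png

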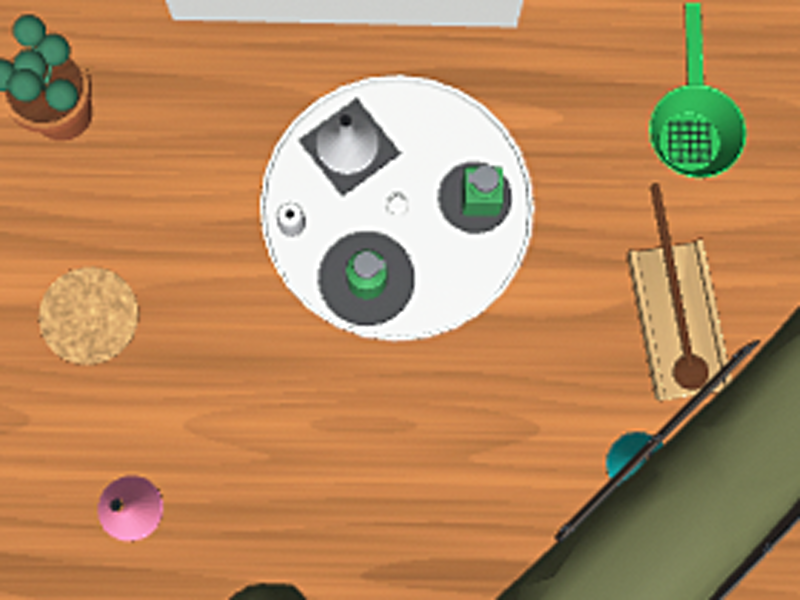

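View pics/s1.png

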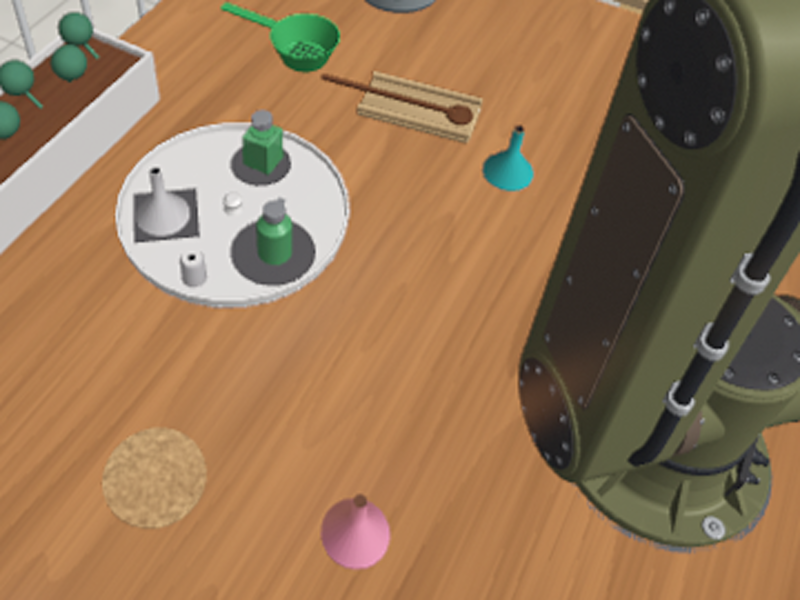

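The pictures show three candidates for the funnel. The steel one stands on the dark square (top px 241,138; side 191,190). The pink one is at top 165,266 and the turquoise one at top 343,250, and both are ruled out by colour. There is one round bottle (top 248,186; side 243,205) and one square bottle (top 290,155; side 238,165). The crops confirm the steel funnel. Next I'll refine the positions from the outlines.

```bash
cat > m.py <<'E'
from h import *
from scipy.optimize import least_squares
def comp(mask,seed,r=14):
    n,l,s,c=cv2.connectedComponentsWithStats(mask.astype(np.uint8))
    k=[i for i in range(1,n) if s[i,4]>15 and np.hypot(*(c[i]-seed))<r]
    return (l==max(k,key=lambda i:s[i,4])) if k else None
def masks(c):
    b,g,r=[c["img"][...,i].astype(int) for i in range(3)]
    green=(g>r+25)&(g>b+15)
    dark=(abs(r-b)<22)&(abs(g-r)<15)&(r<105)
    return green,dark
def ext(m):
    v,u=np.where(m);return np.array([u.min()-.0,u.max()+1.,v.max()+1.])-.5
a=np.linspace(0,2*np.pi,72,endpoint=False)
def model(kind,p):
    if kind=="r": P=[[p[0]+.022*np.cos(t),p[1]+.022*np.sin(t),z] for t in a for z in(p[3],p[3]+.056)]
    if kind=="s":
        P=[[p[0]+d*np.cos(p[2]+k),p[1]+d*np.sin(p[2]+k),z] for k in np.pi/4+np.arange(4)*np.pi/2 for d in[.021*2**.5] for z in(p[3],p[3]+.056)]
    return np.array(P)
def bottle(cs,kind,p0,z=.022):
    obs=[]
    for c in cs:
        m=comp(masks(c)[0],px(c,[p0[0],p0[1],z+.03]));obs.append(ext(m))
    def f(q,full=False):
        r=[]
        for c,o in zip(cs,obs):
            P=np.array([px(c,x) for x in model(kind,[q[0],q[1],q[2] if kind=="s" else 0,z])])
            r+=list(np.array([P[:,0].min(),P[:,0].max(),P[:,1].max()])-o)
        return r
    best=min((least_squares(f,[p0[0],p0[1],y],diff_step=1e-3) for y in((0.,.35,-.35,.75) if kind=="s" else (0.,))),key=lambda s:s.cost)
    print(kind,best.x,"res",np.array(best.fun));return best.x
E
cat > run.py <<'E'
from m import *
cs=[bot.camera("top"),bot.camera("side")]
bottle(cs,"r",[.492,.008]);bottle(cs,"s",[.585,-.113])
for c in cs:
    g,d=masks(c)
    for n,p,D in(("small",[.581,-.10],.084),("square",[.638,.034],.084),("large",[.488,.005],.108)):
        m=cv2.morphologyEx(((d)).astype(np.uint8),3,np.ones((3,3)))*0+d
        # region within D*.75 of estimate
        u0=px(c,[*p,.022]);vv,uu=np.where(m)
        W=np.array([ray(c,u,v,.022)[:2] for u,v in zip(uu,vv) if np.hypot(u-u0[0],v-u0[1])<60])
        W=W[np.hypot(*(W-p).T)<D*.72].astype(np.float32)*1000
        if n=="square":
            r=cv2.minAreaRect(W);print(n,np.array(r[0]),r[1],r[2])
        else: print(n,cv2.minEnclosingCircle(W))
    b=c["img"].astype(int)
    w=(b.min(2)>175)&(b.max(2)-b.min(2)<22)
    u0=px(c,[.565,-.03,.022])
    vv,uu=np.where(w)
    W=np.array([ray(c,u,v,.032)[:2] for u,v in zip(uu,vv) if np.hypot(u-u0[0],v-u0[1])<110])
    W=W[np.hypot(*(W-[.565,-.03]).T)<.18].astype(np.float32)*1000
    print("caddy",cv2.minEnclosingCircle(W))
    im=b;bb=im
    r=(abs(bb[...,0]-bb[...,2])<15);
    # cork mat
    h=cv2.cvtColor(c["img"],cv2.COLOR_BGR2HSV);u,v=px(c,[.45,.315,.005]).astype(int);print("cork hsv",h[v,u],h[v+30,u])
    # funnel tip
    find(c,["funnel_stem","cork_mat"])
E
python3 run.py
```

```text
r [0.4919 0.0067 0.    ] res [ 0.0755 -0.4635 -0.2281  0.4924 -0.155  -0.2392]
s [ 0.5876 -0.1181  0.0084] res [-0.4526  0.2753 -0.0873 -0.2826  0.4462 -0.1418]
small ((588.6370849609375, -112.78439331054688), 40.620487213134766)
square [644.5804  29.5564] (81.36341857910156, 81.25293731689453) 39.080013275146484
large ((493.5071716308594, 6.738520622253418), 52.561866760253906)
caddy ((575.0037231445312, -24.360389709472656), 151.7462158203125)
cork hsv [ 16 125 217] [ 13 160 193]
funnel_stem 0.89 px 163 267 [0.2356 0.2485]
funnel_stem 0.84 px 243 136 [0.6407 0.0235]
funnel_stem 0.48 px 347 249 [ 0.2998 -0.2893]
cork_mat 0.95 px 155 201 [0.4464 0.3013]
small ((587.505126953125, -109.41094207763672), 39.57829666137695)
square [642.9476  31.576 ] (78.08615112304688, 79.32393646240234) 37.92366409301758
large ((496.28558349609375, 5.801753997802734), 56.15883255004883)
caddy ((572.0046997070312, -18.240495681762695), 155.0085906982422)
cork hsv [ 17 107 203] [ 14 142 180]
funnel_stem 0.97 px 187 181 [0.6534 0.0392]
funnel_stem 0.9 px 353 165 [ 0.2856 -0.2582]
funnel_stem 0.86 px 281 323 [0.2411 0.2581]
cork_mat 0.73 px 256 125 [ 0.6677 -0.3577]
cork_mat 0.67 px 189 315 [0.4494 0.3194]
```

```bash
cat > f.py <<'E'
from m import *
t=bot.camera("top");s=bot.camera("side")
def tri(a,b):
    A=[];
    for c,(u,v) in((t,a),(s,b)):
        K=np.array([[c["fx"],0,c["cx"]],[0,c["fy"],c["cy"]],[0,0,1]]);P=K@np.array(c["extrinsics"])[:3]
        A.append(P)
    X=cv2.triangulatePoints(A[0],A[1],np.array(a,float),np.array(b,float));return (X[:3]/X[3]).ravel()
print("tip tri",tri((241.1,132.4),(190.2,177.4)),ray(t,241.1,132.4,.107),ray(s,190.2,177.4,.107))
# funnel rim in top: light pixels on dark square
for c in(t,s):
    g,d=masks(c);b=c["img"].astype(int)
    sq=np.array([[.6446+.042*2**.5*np.cos(k),.0296+.042*2**.5*np.sin(k),.022] for k in np.radians(39.1+45+np.arange(4)*90)])
    M=np.zeros(d.shape,np.uint8);cv2.fillConvexPoly(M,np.int32([px(c,p) for p in sq]),1)
    M=cv2.erode(M,np.ones((3,3)));l=(M>0)&~d
    v,u=np.where(l);print("ext",u.min(),u.max(),v.max(),"pred",[ (lambda P:(P[:,0].min().round(1),P[:,0].max().round(1),P[:,1].max().round(1)))(np.array([px(c,[x+.035*np.cos(k),y+.035*np.sin(k),.022]) for k in a])) for x,y in((.6446,.0296),(.641,.027))])
print("cork",ray(t,151.1,200.6,.005),ray(s,189.5,314.8,.005),"shaker",ray(t,221.5,165,.062))
E
python3 f.py
```

```text
tip tri [0.6478 0.0306 0.0989] [0.6449 0.0302 0.107 ] [0.6428 0.0362 0.107 ]
ext 225 252 150 pred [(np.float64(231.0), np.float64(252.8), np.float64(151.4)), (np.float64(231.8), np.float64(253.5), np.float64(152.5))]
ext 180 209 206 pred [(np.float64(182.4), np.float64(206.7), np.float64(205.1)), (np.float64(183.9), np.float64(208.2), np.float64(205.0))]
cork [0.4465 0.3126 0.005 ] [0.4464 0.319  0.005 ] shaker [0.5528 0.0897 0.062 ]
```

Emit:
step_arm(increments=[{"dz": -0.02,"wz": 0.115},{"dz": -0.02,"wz": 0.23},{"dz": -0.02,"wz": 0.345},{"dz": -0.02,"wz": 0.454},{"dz": -0.02,"wz": 0.454}], force=50)

```text
validation failed for argument at $.in...
```

Emit:
step_arm(increments=[{"dx": 0,"dy": 0,"dz": -0.02,"wx": 0,"wy": 0,"wz": 0.115,"jaw": 100},{"dx": 0,"dy": 0,"dz": -0.02,"wx": 0,"wy": 0,"wz": 0.23,"jaw": 100},{"dx": 0,"dy": 0,"dz": -0.02,"wx": 0,"wy": 0,"wz": 0.345,"jaw": 100},{"dx": 0,"dy": 0,"dz": -0.02,"wx": 0,"wy": 0,"wz": 0.454,"jaw": 100},{"dx": 0,"dy": 0,"dz": -0.02,"wx": 0,"wy": 0,"wz": 0.454,"jaw": 100}], force=50)

```text
time: 1.92
tool_pos: [0.2631, -0.5393, 0.2513]
ee_rot: [[-1.0, 0.004, 0.0], [0.004, 1.0, 0.0], [-0.0, 0.0, -1.0]]
wrist_force: [0.3, 0.0, -0.4]
width: 0.0856
grasp_force: 0.0
```

Emit:
step_arm(increments=[{"dx": -0.015,"dy": 0.036,"dz": 0,"wx": 0,"wy": 0,"wz": 0,"jaw": 100},{"dx": -0.03,"dy": 0.072,"dz": 0,"wx": 0,"wy": 0,"wz": 0,"jaw": 100},{"dx": -0.045,"dy": 0.108,"dz": 0,"wx": 0,"wy": 0,"wz": 0,"jaw": 100},{"dx": -0.06,"dy": 0.144,"dz": 0,"wx": 0,"wy": 0,"wz": 0,"jaw": 100},{"dx": -0.075,"dy": 0.18,"dz": 0,"wx": 0,"wy": 0,"wz": 0,"jaw": 100},{"dx": -0.09,"dy": 0.216,"dz": 0,"wx": 0,"wy": 0,"wz": 0,"jaw": 100},{"dx": -0.105,"dy": 0.252,"dz": 0,"wx": 0,"wy": 0,"wz": 0,"jaw": 100},{"dx": -0.12,"dy": 0.288,"dz": 0,"wx": 0,"wy": 0,"wz": 0,"jaw": 100},{"dx": -0.135,"dy": 0.324,"dz": 0,"wx": 0,"wy": 0,"wz": 0,"jaw": 100},{"dx": -0.135,"dy": 0.324,"dz": 0,"wx": 0,"wy": 0,"wz": 0,"jaw": 100}])

```text
time: 2.75
tool_pos: [0.4001, -0.2103, 0.2513]
ee_rot: [[-1.0, -0.01, 0.001], [-0.01, 1.0, 0.001], [-0.001, 0.001, -1.0]]
wrist_force: [0.1, -0.8, 0.2]
width: 0.0856
grasp_force: 0.0
```

Emit:
step_arm(increments=[{"dx": -0.0155,"dy": 0.037,"dz": 0,"wx": 0,"wy": 0,"wz": 0,"jaw": 100},{"dx": -0.031,"dy": 0.073,"dz": 0,"wx": 0,"wy": 0,"wz": 0,"jaw": 100},{"dx": -0.046,"dy": 0.11,"dz": 0.01,"wx": 0,"wy": 0,"wz": 0,"jaw": 100},{"dx": -0.062,"dy": 0.147,"dz": 0.03,"wx": 0,"wy": 0,"wz": 0,"jaw": 100},{"dx": -0.077,"dy": 0.183,"dz": 0.05,"wx": 0,"wy": 0,"wz": 0,"jaw": 100},{"dx": -0.0925,"dy": 0.219,"dz": 0.07,"wx": 0,"wy": 0,"wz": 0,"jaw": 100},{"dx": -0.0925,"dy": 0.219,"dz": 0.09,"wx": 0,"wy": 0,"wz": 0,"jaw": 100},{"dx": -0.0925,"dy": 0.219,"dz": 0.11,"wx": 0,"wy": 0,"wz": 0,"jaw": 100},{"dx": -0.0925,"dy": 0.219,"dz": 0.11,"wx": 0,"wy": 0,"wz": 0,"jaw": 100},{"dx": -0.0925,"dy": 0.219,"dz": 0.11,"wx": 0,"wy": 0,"wz": 0,"jaw": 100}])

```text
time: 3.58
tool_pos: [0.4902, 0.0034, 0.141]
ee_rot: [[-1.0, -0.002, -0.002], [-0.002, 1.0, -0.001], [0.002, -0.001, -1.0]]
wrist_force: [0.1, -0.0, 0.6]
width: 0.0853
grasp_force: 0.0
```

```bash
python3 - <<'E'
from h import *
print(bot.get_obs()["tool_pos"],bot.get_obs()["ee_rot"])
c=bot.camera("side");cv2.imwrite("pics/s2.png",cv2.resize(c["img"][80:320,120:440],(800,600),interpolation=2))
E
```

```text
[0.4902 0.0034 0.141 ] [[-1.     -0.0022 -0.0016]
 [-0.0022  1.     -0.0011]
 [ 0.0016 -0.0011 -1.    ]]
```

View pics/s2.png

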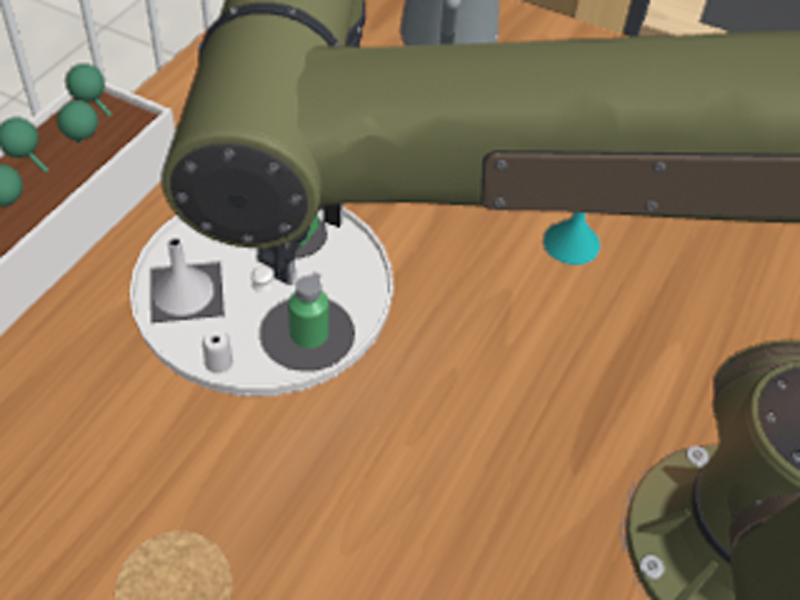

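The open hand is over the round bottle, with the fingers (crop 280,250 and 330,215) on either side of it. Lowering now.

Emit:
step_arm(increments=[{"dx": -0.002,"dy": 0.0035,"dz": 0.01,"wx": 0,"wy": 0,"wz": 0,"jaw": 100},{"dx": -0.002,"dy": 0.0035,"dz": 0.03,"wx": 0,"wy": 0,"wz": 0,"jaw": 100},{"dx": -0.002,"dy": 0.0035,"dz": 0.05,"wx": 0,"wy": 0,"wz": 0,"jaw": 100},{"dx": -0.002,"dy": 0.0035,"dz": 0.07,"wx": 0,"wy": 0,"wz": 0,"jaw": 100},{"dx": -0.002,"dy": 0.0035,"dz": 0.085,"wx": 0,"wy": 0,"wz": 0,"jaw": 100},{"dx": -0.002,"dy": 0.0035,"dz": 0.095,"wx": 0,"wy": 0,"wz": 0,"jaw": 100},{"dx": -0.002,"dy": 0.0035,"dz": 0.097,"wx": 0,"wy": 0,"wz": 0,"jaw": 100},{"dx": -0.002,"dy": 0.0035,"dz": 0.097,"wx": 0,"wy": 0,"wz": 0,"jaw": 100}])

```text
time: 4.3
tool_pos: [0.4929, 0.007, 0.0446]
ee_rot: [[-1.0, 0.0, 0.0], [0.0, 1.0, -0.0], [-0.0, -0.0, -1.0]]
wrist_force: [1.4, -0.3, 0.4]
width: 0.0854
grasp_force: 0.0
```

Emit:
step_arm(increments=[{"dx": 0,"dy": 0,"dz": 0,"wx": 0,"wy": 0,"wz": 0,"jaw": 60},{"dx": 0,"dy": 0,"dz": 0,"wx": 0,"wy": 0,"wz": 0,"jaw": 50},{"dx": 0,"dy": 0,"dz": 0,"wx": 0,"wy": 0,"wz": 0,"jaw": 40},{"dx": 0,"dy": 0,"dz": 0,"wx": 0,"wy": 0,"wz": 0,"jaw": 20},{"dx": 0,"dy": 0,"dz": 0,"wx": 0,"wy": 0,"wz": 0,"jaw": 20},{"dx": 0,"dy": 0,"dz": 0,"wx": 0,"wy": 0,"wz": 0,"jaw": 20},{"dx": 0,"dy": 0,"dz": 0,"wx": 0,"wy": 0,"wz": 0,"jaw": 20}])

```text
time: 4.88
tool_pos: [0.4934, 0.0073, 0.0455]
ee_rot: [[-1.0, -0.0, 0.002], [-0.0, 1.0, 0.0], [-0.002, 0.0, -1.0]]
wrist_force: [-0.0, -0.6, 6.0]
width: 0.0426
grasp_force: 51.3
```

Emit:
step_arm(increments=[{"dx": 0,"dy": 0,"dz": -0.005,"wx": 0,"wy": 0,"wz": 0,"jaw": 20},{"dx": 0,"dy": 0,"dz": -0.015,"wx": 0,"wy": 0,"wz": 0,"jaw": 20},{"dx": 0,"dy": 0,"dz": -0.03,"wx": 0,"wy": 0,"wz": 0,"jaw": 20},{"dx": 0,"dy": 0,"dz": -0.045,"wx": 0,"wy": 0,"wz": 0,"jaw": 20},{"dx": 0.001,"dy": 0.008,"dz": -0.055,"wx": 0,"wy": 0,"wz": 0,"jaw": 20},{"dx": 0.004,"dy": 0.025,"dz": -0.06,"wx": 0,"wy": 0,"wz": 0,"jaw": 20},{"dx": 0.008,"dy": 0.05,"dz": -0.06,"wx": 0,"wy": 0,"wz": 0,"jaw": 20},{"dx": 0.012,"dy": 0.08,"dz": -0.06,"wx": 0,"wy": 0,"wz": 0,"jaw": 20},{"dx": 0.017,"dy": 0.11,"dz": -0.06,"wx": 0,"wy": 0,"wz": 0,"jaw": 20},{"dx": 0.021,"dy": 0.14,"dz": -0.06,"wx": 0,"wy": 0,"wz": 0,"jaw": 20}])

```text
time: 5.72
tool_pos: [0.4708, 0.1489, 0.1045]
ee_rot: [[-1.0, 0.001, -0.0], [0.001, 1.0, 0.0], [0.0, 0.0, -1.0]]
wrist_force: [1.3, 0.0, -1.0]
width: 0.0428
grasp_force: 50.9
```

Emit:
step_arm(increments=[{"dx": 0.005,"dy": 0.03,"dz": 0,"wx": 0,"wy": 0,"wz": 0,"jaw": 20},{"dx": 0.009,"dy": 0.06,"dz": 0,"wx": 0,"wy": 0,"wz": 0,"jaw": 20},{"dx": 0.014,"dy": 0.09,"dz": 0,"wx": 0,"wy": 0,"wz": 0,"jaw": 20},{"dx": 0.018,"dy": 0.12,"dz": 0,"wx": 0,"wy": 0,"wz": 0,"jaw": 20},{"dx": 0.022,"dy": 0.145,"dz": 0,"wx": 0,"wy": 0,"wz": 0,"jaw": 20},{"dx": 0.025,"dy": 0.16,"dz": 0.01,"wx": 0,"wy": 0,"wz": 0,"jaw": 20},{"dx": 0.026,"dy": 0.168,"dz": 0.025,"wx": 0,"wy": 0,"wz": 0,"jaw": 20},{"dx": 0.026,"dy": 0.168,"dz": 0.04,"wx": 0,"wy": 0,"wz": 0,"jaw": 20},{"dx": 0.026,"dy": 0.168,"dz": 0.055,"wx": 0,"wy": 0,"wz": 0,"jaw": 20},{"dx": 0.026,"dy": 0.168,"dz": 0.065,"wx": 0,"wy": 0,"wz": 0,"jaw": 20}])

```text
time: 6.55
tool_pos: [0.4445, 0.3147, 0.0368]
ee_rot: [[-1.0, 0.0, -0.002], [0.0, 1.0, -0.002], [0.002, -0.002, -1.0]]
wrist_force: [-0.7, -0.2, -0.7]
width: 0.0427
grasp_force: 50.9
```

Emit:
step_arm(increments=[{"dx": 0,"dy": 0,"dz": 0,"wx": 0,"wy": 0,"wz": 0,"jaw": 20},{"dx": 0,"dy": 0,"dz": 0,"wx": 0,"wy": 0,"wz": 0,"jaw": 20}])

```text
time: 6.72
tool_pos: [0.4455, 0.3148, 0.0389]
ee_rot: [[-1.0, 0.0, -0.001], [0.0, 1.0, -0.001], [0.001, -0.001, -1.0]]
wrist_force: [0.0, -0.0, -0.8]
width: 0.0428
grasp_force: 50.9
```

Emit:
step_arm(increments=[{"dx": 0,"dy": 0,"dz": 0.003,"wx": 0,"wy": 0,"wz": 0,"jaw": 20},{"dx": 0,"dy": 0,"dz": 0.006,"wx": 0,"wy": 0,"wz": 0,"jaw": 20},{"dx": 0,"dy": 0,"dz": 0.008,"wx": 0,"wy": 0,"wz": 0,"jaw": 20},{"dx": 0,"dy": 0,"dz": 0.009,"wx": 0,"wy": 0,"wz": 0,"jaw": 20},{"dx": 0,"dy": 0,"dz": 0.01,"wx": 0,"wy": 0,"wz": 0,"jaw": 20},{"dx": 0,"dy": 0,"dz": 0.01,"wx": 0,"wy": 0,"wz": 0,"jaw": 20}])

```text
time: 7.22
tool_pos: [0.4457, 0.3152, 0.0292]
ee_rot: [[-1.0, 0.0, -0.0], [0.0, 1.0, 0.0], [0.0, 0.0, -1.0]]
wrist_force: [0.7, -0.2, -1.1]
width: 0.0429
grasp_force: 51.0
```

Emit:
step_arm(increments=[{"dx": 0,"dy": 0,"dz": 0.001,"wx": 0,"wy": 0,"wz": 0,"jaw": 20},{"dx": 0,"dy": 0,"dz": 0.001,"wx": 0,"wy": 0,"wz": 0,"jaw": 20},{"dx": 0,"dy": 0,"dz": 0.001,"wx": 0,"wy": 0,"wz": 0,"jaw": 20}])

```text
time: 7.47
tool_pos: [0.4459, 0.3154, 0.0286]
ee_rot: [[-1.0, 0.0, 0.0], [0.0, 1.0, 0.0], [-0.0, 0.0, -1.0]]
wrist_force: [-0.3, 0.4, -0.3]
width: 0.0427
grasp_force: 51.0
```

Emit:
step_arm(increments=[{"dx": 0,"dy": 0,"dz": 0.001,"wx": 0,"wy": 0,"wz": 0,"jaw": 20},{"dx": 0,"dy": 0,"dz": 0.001,"wx": 0,"wy": 0,"wz": 0,"jaw": 20},{"dx": 0,"dy": 0,"dz": 0.001,"wx": 0,"wy": 0,"wz": 0,"jaw": 20}])

```text
time: 7.72
tool_pos: [0.446, 0.3154, 0.0285]
ee_rot: [[-1.0, -0.0, 0.001], [-0.0, 1.0, 0.0], [-0.001, 0.0, -1.0]]
wrist_force: [-2.6, -1.3, 5.3]
width: 0.0423
grasp_force: 51.5
```

Emit:
step_arm(increments=[{"dx": 0,"dy": 0,"dz": 0,"wx": 0,"wy": 0,"wz": 0,"jaw": 55},{"dx": 0,"dy": 0,"dz": 0,"wx": 0,"wy": 0,"wz": 0,"jaw": 60},{"dx": 0,"dy": 0,"dz": 0,"wx": 0,"wy": 0,"wz": 0,"jaw": 80},{"dx": 0,"dy": 0,"dz": 0,"wx": 0,"wy": 0,"wz": 0,"jaw": 100},{"dx": 0,"dy": 0,"dz": 0,"wx": 0,"wy": 0,"wz": 0,"jaw": 100},{"dx": 0,"dy": 0,"dz": -0.01,"wx": 0,"wy": 0,"wz": 0,"jaw": 100},{"dx": 0,"dy": 0,"dz": -0.035,"wx": 0,"wy": 0,"wz": 0,"jaw": 100},{"dx": 0,"dy": 0,"dz": -0.07,"wx": 0,"wy": 0,"wz": 0,"jaw": 100},{"dx": 0,"dy": 0,"dz": -0.105,"wx": 0,"wy": 0,"wz": 0,"jaw": 100},{"dx": 0,"dy": 0,"dz": -0.14,"wx": 0,"wy": 0,"wz": 0,"jaw": 100}])

```text
time: 8.55
tool_pos: [0.4456, 0.3149, 0.1697]
ee_rot: [[-1.0, 0.0, 0.0], [0.0, 1.0, 0.0], [-0.0, 0.0, -1.0]]
wrist_force: [0.0, 1.0, 0.3]
width: 0.0851
grasp_force: 0.0
```

```bash
cat > look.py <<'E'
import sys
from m import *
n=sys.argv[1]
for k,(u,v) in(("top",(120,300)),("side",(90,370))):
    c=bot.camera(k);cv2.imwrite(f"pics/{n}{k}.png",c["img"])
    if k=="top": t=c["img"]
a=cv2.imread(f"pics/{n}top.png")[90:290,110:370];b=cv2.imread(f"pics/{n}side.png")[110:370,110:400]
cv2.imwrite(f"pics/{n}.png",np.hstack([cv2.resize(a,(400,308)),cv2.resize(b,(400,308))]))
print(bot.get_obs()["tool_pos"])
E
python3 look.py a
```

```text
[0.4482 0.3168 0.1758]
```

View pics/a.png

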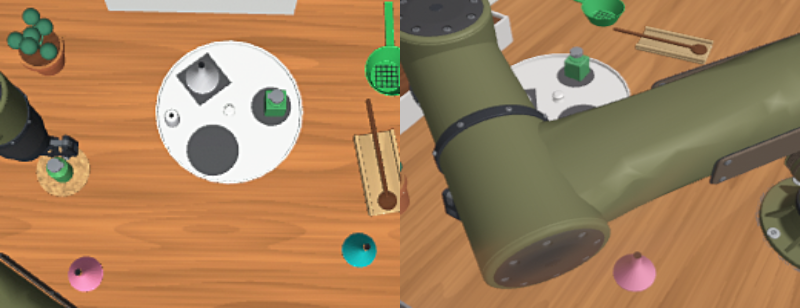

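The top view shows the round bottle upright on the mat (left half 58,168), and the large inlay now fully visible (213,150). On to the funnel.

```bash
python3 - <<'E'
from m import *
c=bot.camera("top");g,d=masks(c)
for p,D in(([.4935,.0067],.108),([.5886,-.113],.084)):
    vv,uu=np.where(d);W=np.array([ray(c,u,v,.022)[:2] for u,v in zip(uu,vv)])
    W=W[np.hypot(*(W-p).T)<D*.6].astype(np.float32);print(cv2.minEnclosingCircle(W),W.mean(0))
find(c,["funnel_stem"])
E
```

```text
((0.49350717663764954, 0.006738521158695221), 0.05266176909208298) [0.4933 0.0068]
((0.5886370539665222, -0.11278440058231354), 0.040720339864492416) [ 0.582  -0.1053]
funnel_stem 0.9 px 349 250 [ 0.2955 -0.2947]
funnel_stem 0.7 px 165 267 [0.2372 0.2408]
funnel_stem 0.58 px 243 135 [0.6429 0.0241]
```

Emit:
step_arm(increments=[{"dx": -0.02,"dy": -0.0285,"dz": 0,"wx": 0,"wy": 0,"wz": 0,"jaw": 100},{"dx": -0.04,"dy": -0.057,"dz": 0,"wx": 0,"wy": 0,"wz": 0,"jaw": 100},{"dx": -0.06,"dy": -0.0855,"dz": 0,"wx": 0,"wy": 0,"wz": 0,"jaw": 100},{"dx": -0.08,"dy": -0.114,"dz": 0,"wx": 0,"wy": 0,"wz": 0,"jaw": 100},{"dx": -0.1,"dy": -0.1425,"dz": 0,"wx": 0,"wy": 0,"wz": 0,"jaw": 100},{"dx": -0.12,"dy": -0.171,"dz": 0,"wx": 0,"wy": 0,"wz": 0,"jaw": 100},{"dx": -0.14,"dy": -0.1995,"dz": 0,"wx": 0,"wy": 0,"wz": 0,"jaw": 100},{"dx": -0.16,"dy": -0.228,"dz": 0,"wx": 0,"wy": 0,"wz": 0,"jaw": 100},{"dx": -0.18,"dy": -0.2565,"dz": 0,"wx": 0,"wy": 0,"wz": 0,"jaw": 100},{"dx": -0.1995,"dy": -0.285,"dz": 0,"wx": 0,"wy": 0,"wz": 0,"jaw": 100}])

```text
time: 9.58
tool_pos: [0.6453, 0.0285, 0.1657]
ee_rot: [[-1.0, 0.0, -0.003], [0.0, 1.0, -0.0], [0.003, -0.0, -1.0]]
wrist_force: [0.3, 0.6, 1.0]
width: 0.0852
grasp_force: 0.0
```

Emit:
step_arm(increments=[{"dx": 0,"dy": 0,"dz": 0,"wx": 0,"wy": 0,"wz": 0,"jaw": 80},{"dx": 0,"dy": 0,"dz": 0,"wx": 0,"wy": 0,"wz": 0,"jaw": 80},{"dx": 0,"dy": 0,"dz": 0,"wx": 0,"wy": 0,"wz": 0,"jaw": 80}])

```text
time: 9.83
tool_pos: [0.6446, 0.03, 0.1658]
ee_rot: [[-1.0, 0.001, -0.002], [0.001, 1.0, -0.0], [0.002, -0.0, -1.0]]
wrist_force: [-0.9, 0.0, 0.2]
width: 0.0681
grasp_force: 0.0
```

```bash
python3 - <<'E'
from h import *
c=bot.camera("side");print(bot.get_obs()["tool_pos"])
cv2.imwrite("pics/b.png",cv2.resize(c["img"][110:290,110:350],(800,600),interpolation=2))
find(c,["funnel_stem"])
E
```

```text
[0.6446 0.0306 0.1664]
funnel_stem 0.81 px 353 162 [ 0.2891 -0.2706]
funnel_stem 0.72 px 281 327 [0.2369 0.265 ]
funnel_stem 0.64 px 188 180 [0.6543 0.0342]
```

View pics/b.png

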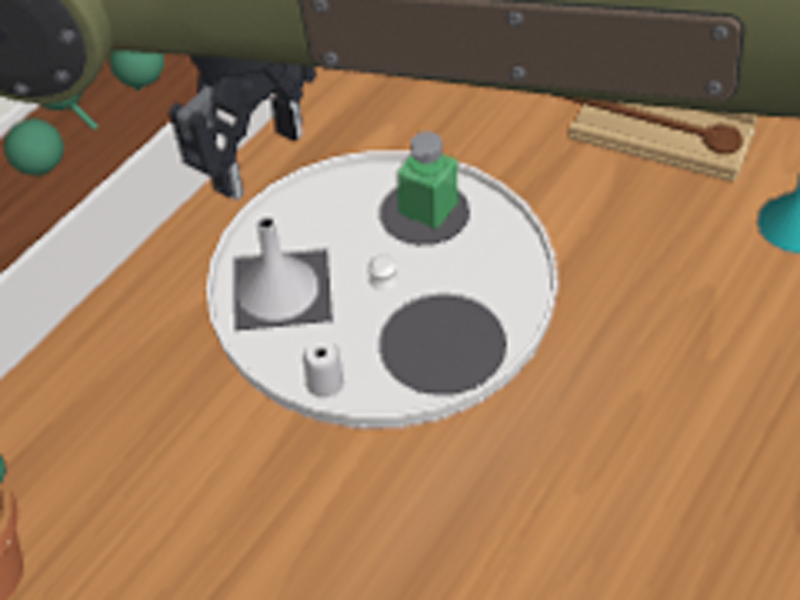

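The fingers (crop 235,180 and 290,130) straddle the stem tip (267,222). The large inlay lies free at (443,343). Lowering onto the stem.

Emit:
step_arm(increments=[{"dx": -0.001,"dy": 0,"dz": 0.015,"wx": 0,"wy": 0,"wz": 0,"jaw": 80},{"dx": -0.001,"dy": 0,"dz": 0.035,"wx": 0,"wy": 0,"wz": 0,"jaw": 80},{"dx": -0.001,"dy": 0,"dz": 0.055,"wx": 0,"wy": 0,"wz": 0,"jaw": 80},{"dx": -0.001,"dy": 0,"dz": 0.075,"wx": 0,"wy": 0,"wz": 0,"jaw": 80},{"dx": -0.001,"dy": 0,"dz": 0.09,"wx": 0,"wy": 0,"wz": 0,"jaw": 80},{"dx": -0.001,"dy": 0,"dz": 0.096,"wx": 0,"wy": 0,"wz": 0,"jaw": 70},{"dx": -0.001,"dy": 0,"dz": 0.096,"wx": 0,"wy": 0,"wz": 0,"jaw": 50},{"dx": -0.001,"dy": 0,"dz": 0.096,"wx": 0,"wy": 0,"wz": 0,"jaw": 40},{"dx": -0.001,"dy": 0,"dz": 0.096,"wx": 0,"wy": 0,"wz": 0,"jaw": 35},{"dx": -0.001,"dy": 0,"dz": 0.096,"wx": 0,"wy": 0,"wz": 0,"jaw": 30}])

```text
time: 10.77
tool_pos: [0.6469, 0.0305, 0.073]
ee_rot: [[-1.0, -0.0, 0.002], [-0.0, 1.0, 0.001], [-0.002, 0.001, -1.0]]
wrist_force: [-0.4, -0.1, -0.1]
width: 0.0254
grasp_force: 0.0
```

Emit:
step_arm(increments=[{"dx": 0,"dy": 0,"dz": 0,"wx": 0,"wy": 0,"wz": 0,"jaw": 25},{"dx": 0,"dy": 0,"dz": 0,"wx": 0,"wy": 0,"wz": 0,"jaw": 20},{"dx": 0,"dy": 0,"dz": 0,"wx": 0,"wy": 0,"wz": 0,"jaw": 15},{"dx": 0,"dy": 0,"dz": 0,"wx": 0,"wy": 0,"wz": 0,"jaw": 10},{"dx": 0,"dy": 0,"dz": 0,"wx": 0,"wy": 0,"wz": 0,"jaw": 5},{"dx": 0,"dy": 0,"dz": 0,"wx": 0,"wy": 0,"wz": 0,"jaw": 5},{"dx": 0,"dy": 0,"dz": 0,"wx": 0,"wy": 0,"wz": 0,"jaw": 5}], force=40)

```text
time: 11.35
tool_pos: [0.6465, 0.0303, 0.072]
ee_rot: [[-1.0, 0.0, 0.001], [0.0, 1.0, 0.0], [-0.001, 0.0, -1.0]]
wrist_force: [-1.0, 1.5, 4.7]
width: 0.0149
grasp_force: 39.0
```

Emit:
step_arm(increments=[{"dx": 0,"dy": 0,"dz": -0.005,"wx": 0,"wy": 0,"wz": 0,"jaw": 5},{"dx": 0,"dy": 0,"dz": -0.015,"wx": 0,"wy": 0,"wz": 0,"jaw": 5},{"dx": 0,"dy": 0,"dz": -0.03,"wx": 0,"wy": 0,"wz": 0,"jaw": 5},{"dx": 0,"dy": 0,"dz": -0.045,"wx": 0,"wy": 0,"wz": 0,"jaw": 5},{"dx": 0.005,"dy": -0.001,"dz": -0.05,"wx": 0,"wy": 0,"wz": 0,"jaw": 5},{"dx": 0.02,"dy": -0.003,"dz": -0.05,"wx": 0,"wy": 0,"wz": 0,"jaw": 5},{"dx": 0.04,"dy": -0.006,"dz": -0.05,"wx": 0,"wy": 0,"wz": 0,"jaw": 5},{"dx": 0.065,"dy": -0.01,"dz": -0.05,"wx": 0,"wy": 0,"wz": 0,"jaw": 5},{"dx": 0.09,"dy": -0.014,"dz": -0.05,"wx": 0,"wy": 0,"wz": 0,"jaw": 5},{"dx": 0.115,"dy": -0.018,"dz": -0.05,"wx": 0,"wy": 0,"wz": 0,"jaw": 5}])

```text
time: 12.18
tool_pos: [0.5294, 0.0117, 0.1205]
ee_rot: [[-1.0, 0.001, -0.001], [0.001, 1.0, -0.0], [0.001, -0.0, -1.0]]
wrist_force: [0.1, 1.2, -0.4]
width: 0.0148
grasp_force: 39.0
```

Emit:
step_arm(increments=[{"dx": 0.02,"dy": -0.003,"dz": 0,"wx": 0,"wy": 0,"wz": 0,"jaw": 5},{"dx": 0.034,"dy": -0.0055,"dz": 0,"wx": 0,"wy": 0,"wz": 0,"jaw": 5},{"dx": 0.038,"dy": -0.0055,"dz": 0.005,"wx": 0,"wy": 0,"wz": 0,"jaw": 5},{"dx": 0.038,"dy": -0.0055,"dz": 0.015,"wx": 0,"wy": 0,"wz": 0,"jaw": 5},{"dx": 0.038,"dy": -0.0055,"dz": 0.027,"wx": 0,"wy": 0,"wz": 0,"jaw": 5},{"dx": 0.038,"dy": -0.0055,"dz": 0.036,"wx": 0,"wy": 0,"wz": 0,"jaw": 5},{"dx": 0.038,"dy": -0.0055,"dz": 0.041,"wx": 0,"wy": 0,"wz": 0,"jaw": 5},{"dx": 0.038,"dy": -0.0055,"dz": 0.041,"wx": 0,"wy": 0,"wz": 0,"jaw": 5},{"dx": 0.038,"dy": -0.0055,"dz": 0.041,"wx": 0,"wy": 0,"wz": 0,"jaw": 5}])

```text
time: 12.93
tool_pos: [0.4932, 0.0065, 0.0796]
ee_rot: [[-1.0, 0.0, -0.002], [0.0, 1.0, -0.001], [0.002, -0.001, -1.0]]
wrist_force: [0.7, 0.1, -0.5]
width: 0.0151
grasp_force: 39.0
```

```bash
python3 - <<'E'
from h import *
o=bot.get_obs();print(o["tool_pos"],o["wrist_force"])
c=bot.camera("side");cv2.imwrite("pics/c.png",cv2.resize(c["img"][140:290,150:350],(800,600),interpolation=2))
p=px(c,[.4935,.0068,.022]);print("inlay c px in crop",(p-[150,140])*4)
E
```

```text
[0.4932 0.0065 0.0796] [ 0.6712  0.1077 -0.4593]
inlay c px in crop [371.838  286.9582]
```

View pics/c.png

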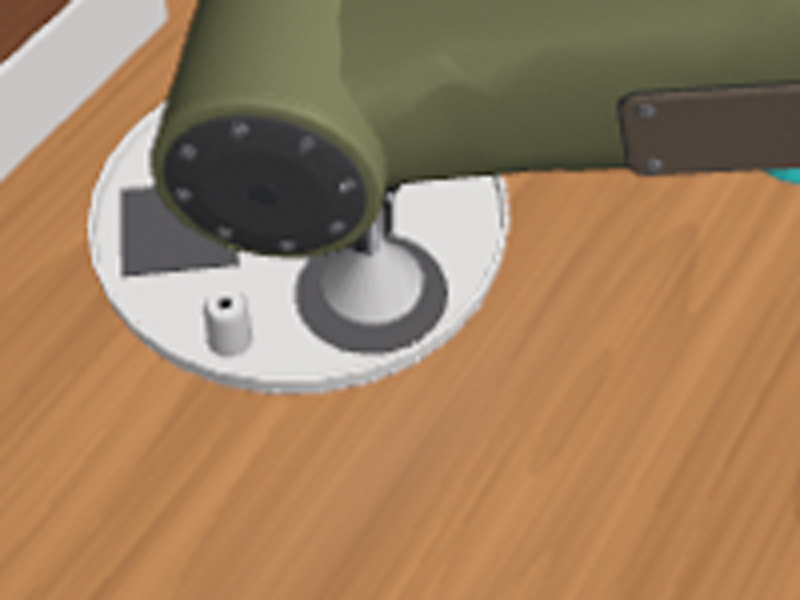

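The funnel hangs upright over the large inlay (rim centre about 372,283; inlay centre 372,287). Lowering it the last few mm.

Emit:
step_arm(increments=[{"dx": 0,"dy": 0,"dz": 0.002,"wx": 0,"wy": 0,"wz": 0,"jaw": 5},{"dx": 0,"dy": 0,"dz": 0.004,"wx": 0,"wy": 0,"wz": 0,"jaw": 5},{"dx": 0,"dy": 0,"dz": 0.006,"wx": 0,"wy": 0,"wz": 0,"jaw": 5},{"dx": 0,"dy": 0,"dz": 0.007,"wx": 0,"wy": 0,"wz": 0,"jaw": 5},{"dx": 0,"dy": 0,"dz": 0.008,"wx": 0,"wy": 0,"wz": 0,"jaw": 5},{"dx": 0,"dy": 0,"dz": 0.008,"wx": 0,"wy": 0,"wz": 0,"jaw": 5},{"dx": 0,"dy": 0,"dz": 0.008,"wx": 0,"wy": 0,"wz": 0,"jaw": 5}])

```text
time: 13.57
tool_pos: [0.4931, 0.0067, 0.0723]
ee_rot: [[-1.0, 0.0, -0.0], [0.0, 1.0, 0.0], [0.0, 0.0, -1.0]]
wrist_force: [0.1, -0.3, -0.4]
width: 0.015
grasp_force: 39.0
```

Emit:
step_arm(increments=[{"dx": 0,"dy": 0,"dz": 0.001,"wx": 0,"wy": 0,"wz": 0,"jaw": 5},{"dx": 0,"dy": 0,"dz": 0.0015,"wx": 0,"wy": 0,"wz": 0,"jaw": 5},{"dx": 0,"dy": 0,"dz": 0.002,"wx": 0,"wy": 0,"wz": 0,"jaw": 5},{"dx": 0,"dy": 0,"dz": 0.002,"wx": 0,"wy": 0,"wz": 0,"jaw": 5}])

```text
time: 13.9
tool_pos: [0.4937, 0.0067, 0.072]
ee_rot: [[-1.0, -0.0, 0.002], [-0.0, 1.0, -0.0], [-0.002, -0.0, -1.0]]
wrist_force: [-4.2, 0.2, 7.1]
width: 0.0146
grasp_force: 39.8
```

Emit:
step_arm(increments=[{"dx": 0,"dy": 0,"dz": 0,"wx": 0,"wy": 0,"wz": 0,"jaw": 25},{"dx": 0,"dy": 0,"dz": 0,"wx": 0,"wy": 0,"wz": 0,"jaw": 40},{"dx": 0,"dy": 0,"dz": 0,"wx": 0,"wy": 0,"wz": 0,"jaw": 60},{"dx": 0,"dy": 0,"dz": 0,"wx": 0,"wy": 0,"wz": 0,"jaw": 80},{"dx": 0,"dy": 0,"dz": -0.01,"wx": 0,"wy": 0,"wz": 0,"jaw": 100},{"dx": 0,"dy": 0,"dz": -0.03,"wx": 0,"wy": 0,"wz": 0,"jaw": 100},{"dx": 0,"dy": 0,"dz": -0.065,"wx": 0,"wy": 0,"wz": 0,"jaw": 100},{"dx": 0,"dy": 0,"dz": -0.1,"wx": 0,"wy": 0,"wz": 0,"jaw": 100},{"dx": -0.02,"dy": -0.027,"dz": -0.1,"wx": 0,"wy": 0,"wz": 0,"jaw": 100},{"dx": -0.04,"dy": -0.053,"dz": -0.1,"wx": 0,"wy": 0,"wz": 0,"jaw": 100}])

```text
time: 14.73
tool_pos: [0.5351, -0.0459, 0.175]
ee_rot: [[-1.0, -0.003, 0.007], [-0.003, 1.0, 0.001], [-0.007, 0.001, -1.0]]
wrist_force: [1.3, 0.7, -0.3]
width: 0.0856
grasp_force: 0.0
```

Emit:
step_arm(increments=[{"dx": -0.02,"dy": -0.027,"dz": 0,"wx": 0,"wy": 0,"wz": 0,"jaw": 100},{"dx": -0.04,"dy": -0.053,"dz": 0,"wx": 0,"wy": 0,"wz": 0,"jaw": 100},{"dx": -0.054,"dy": -0.072,"dz": 0,"wx": 0,"wy": 0,"wz": 0,"jaw": 100},{"dx": -0.054,"dy": -0.072,"dz": 0,"wx": 0,"wy": 0,"wz": 0,"jaw": 100},{"dx": -0.054,"dy": -0.072,"dz": 0,"wx": 0,"wy": 0,"wz": 0,"jaw": 100}])

```text
time: 15.15
tool_pos: [0.5873, -0.1194, 0.17]
ee_rot: [[-1.0, 0.002, -0.001], [0.002, 1.0, -0.0], [0.001, -0.0, -1.0]]
wrist_force: [-0.4, 0.2, 0.1]
width: 0.0855
grasp_force: 0.0
```

```bash
python3 - <<'E'
from m import *
o=bot.get_obs();print(o["tool_pos"],o["wrist_force"])
c=bot.camera("side");cv2.imwrite("pics/d.png",cv2.resize(c["img"][110:290,130:370],(800,600),interpolation=2))
P=np.array([px(c,x) for x in model("s",[.5876,-.1181,.0084,.022])])-[130,110]
print("sq pred crop",P.min(0)*10/3,P.max(0)*10/3)
E
```

```text
[ 0.5873 -0.1194  0.17  ] [-0.3684  0.2276  0.0823]
sq pred crop [327.364  138.6259] [393.1284 227.8654]
```

View pics/d.png

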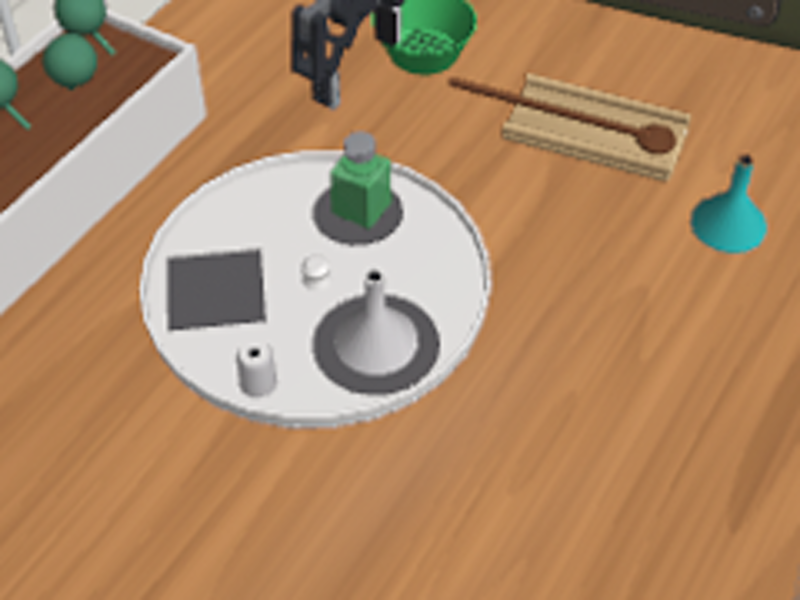

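The funnel stands centred on the large inlay (376,342). The hand is over the square bottle (360,190), whose sides run nearly along x and y. Lowering.

Emit:
step_arm(increments=[{"dx": 0,"dy": 0.001,"dz": 0.02,"wx": 0,"wy": 0,"wz": 0,"jaw": 100},{"dx": 0,"dy": 0.001,"dz": 0.045,"wx": 0,"wy": 0,"wz": 0,"jaw": 100},{"dx": 0,"dy": 0.001,"dz": 0.07,"wx": 0,"wy": 0,"wz": 0,"jaw": 100},{"dx": 0,"dy": 0.001,"dz": 0.09,"wx": 0,"wy": 0,"wz": 0,"jaw": 100},{"dx": 0,"dy": 0.001,"dz": 0.11,"wx": 0,"wy": 0,"wz": 0,"jaw": 100},{"dx": 0,"dy": 0.001,"dz": 0.12,"wx": 0,"wy": 0,"wz": 0,"jaw": 100},{"dx": 0,"dy": 0.001,"dz": 0.1255,"wx": 0,"wy": 0,"wz": 0,"jaw": 100},{"dx": 0,"dy": 0.001,"dz": 0.1255,"wx": 0,"wy": 0,"wz": 0,"jaw": 80},{"dx": 0,"dy": 0.001,"dz": 0.1255,"wx": 0,"wy": 0,"wz": 0,"jaw": 65},{"dx": 0,"dy": 0.001,"dz": 0.1255,"wx": 0,"wy": 0,"wz": 0,"jaw": 58}], force=50)

```text
time: 16.03
tool_pos: [0.588, -0.1172, 0.0466]
ee_rot: [[-1.0, -0.0, 0.002], [-0.0, 1.0, -0.0], [-0.002, -0.0, -1.0]]
wrist_force: [0.7, -0.5, -0.1]
width: 0.0516
grasp_force: 0.0
```

Emit:
step_arm(increments=[{"dx": 0,"dy": 0,"dz": 0,"wx": 0,"wy": 0,"wz": 0,"jaw": 54},{"dx": 0,"dy": 0,"dz": 0,"wx": 0,"wy": 0,"wz": 0,"jaw": 50},{"dx": 0,"dy": 0,"dz": 0,"wx": 0,"wy": 0,"wz": 0,"jaw": 46},{"dx": 0,"dy": 0,"dz": 0,"wx": 0,"wy": 0,"wz": 0,"jaw": 20},{"dx": 0,"dy": 0,"dz": 0,"wx": 0,"wy": 0,"wz": 0,"jaw": 20},{"dx": 0,"dy": 0,"dz": 0,"wx": 0,"wy": 0,"wz": 0,"jaw": 20},{"dx": 0,"dy": 0,"dz": 0,"wx": 0,"wy": 0,"wz": 0,"jaw": 20}])

```text
time: 16.62
tool_pos: [0.5878, -0.1174, 0.0461]
ee_rot: [[-1.0, 0.0, 0.002], [0.0, 1.0, -0.0], [-0.002, -0.0, -1.0]]
wrist_force: [-0.1, -0.6, 5.5]
width: 0.0416
grasp_force: 50.9
```

Emit:
step_arm(increments=[{"dx": 0,"dy": 0,"dz": -0.005,"wx": 0,"wy": 0,"wz": 0,"jaw": 20},{"dx": 0,"dy": 0,"dz": -0.015,"wx": 0,"wy": 0,"wz": 0,"jaw": 20},{"dx": 0,"dy": 0,"dz": -0.03,"wx": 0,"wy": 0,"wz": 0,"jaw": 20},{"dx": 0,"dy": 0,"dz": -0.045,"wx": 0,"wy": 0,"wz": 0,"jaw": 20},{"dx": -0.002,"dy": 0.005,"dz": -0.05,"wx": 0,"wy": 0,"wz": 0,"jaw": 20},{"dx": -0.008,"dy": 0.02,"dz": -0.05,"wx": 0,"wy": 0,"wz": 0,"jaw": 20},{"dx": -0.016,"dy": 0.042,"dz": -0.05,"wx": 0,"wy": 0,"wz": 0,"jaw": 20},{"dx": -0.026,"dy": 0.066,"dz": -0.05,"wx": 0,"wy": 0,"wz": 0,"jaw": 20},{"dx": -0.035,"dy": 0.09,"dz": -0.05,"wx": 0,"wy": 0,"wz": 0,"jaw": 20},{"dx": -0.044,"dy": 0.114,"dz": -0.05,"wx": 0,"wy": 0,"wz": 0,"jaw": 20}])

```text
time: 17.45
tool_pos: [0.631, -0.0012, 0.0935]
ee_rot: [[-1.0, 0.0, -0.002], [0.0, 1.0, 0.0], [0.002, 0.0, -1.0]]
wrist_force: [0.2, -0.2, -1.6]
width: 0.0415
grasp_force: 50.4
```

Emit:
step_arm(increments=[{"dx": -0.007,"dy": 0.02,"dz": 0,"wx": 0,"wy": 0,"wz": 0,"jaw": 20},{"dx": -0.013,"dy": 0.033,"dz": 0,"wx": 0,"wy": 0,"wz": 0,"jaw": 20},{"dx": -0.013,"dy": 0.033,"dz": 0.005,"wx": 0,"wy": 0,"wz": 0,"jaw": 20},{"dx": -0.013,"dy": 0.033,"dz": 0.015,"wx": 0,"wy": 0,"wz": 0,"jaw": 20},{"dx": -0.013,"dy": 0.033,"dz": 0.027,"wx": 0,"wy": 0,"wz": 0,"jaw": 20},{"dx": -0.013,"dy": 0.033,"dz": 0.037,"wx": 0,"wy": 0,"wz": 0,"jaw": 20},{"dx": -0.013,"dy": 0.033,"dz": 0.041,"wx": 0,"wy": 0,"wz": 0,"jaw": 20},{"dx": -0.013,"dy": 0.033,"dz": 0.041,"wx": 0,"wy": 0,"wz": 0,"jaw": 20},{"dx": -0.013,"dy": 0.033,"dz": 0.041,"wx": 0,"wy": 0,"wz": 0,"jaw": 20}])

```text
time: 18.2
tool_pos: [0.644, 0.029, 0.0535]
ee_rot: [[-1.0, 0.001, -0.001], [0.001, 1.0, -0.0], [0.001, -0.0, -1.0]]
wrist_force: [0.4, -0.7, -1.0]
width: 0.0415
grasp_force: 50.4
```

7.4 mm to go, until contact.

Emit:
step_arm(increments=[{"dx": 0,"dy": 0,"dz": 0.002,"wx": 0,"wy": 0,"wz": 0,"jaw": 20},{"dx": 0,"dy": 0,"dz": 0.004,"wx": 0,"wy": 0,"wz": 0,"jaw": 20},{"dx": 0,"dy": 0,"dz": 0.006,"wx": 0,"wy": 0,"wz": 0,"jaw": 20},{"dx": 0,"dy": 0,"dz": 0.007,"wx": 0,"wy": 0,"wz": 0,"jaw": 20},{"dx": 0,"dy": 0,"dz": 0.008,"wx": 0,"wy": 0,"wz": 0,"jaw": 20},{"dx": 0,"dy": 0,"dz": 0.009,"wx": 0,"wy": 0,"wz": 0,"jaw": 20},{"dx": 0,"dy": 0,"dz": 0.009,"wx": 0,"wy": 0,"wz": 0,"jaw": 20},{"dx": 0,"dy": 0,"dz": 0.009,"wx": 0,"wy": 0,"wz": 0,"jaw": 20}])

```text
time: 18.87
tool_pos: [0.6445, 0.0297, 0.0461]
ee_rot: [[-1.0, -0.0, 0.001], [-0.0, 1.0, -0.0], [-0.001, -0.0, -1.0]]
wrist_force: [-4.0, 0.4, 6.5]
width: 0.0414
grasp_force: 51.0
```

Emit:
step_arm(increments=[{"dx": 0,"dy": 0,"dz": 0,"wx": 0,"wy": 0,"wz": 0,"jaw": 54},{"dx": 0,"dy": 0,"dz": 0,"wx": 0,"wy": 0,"wz": 0,"jaw": 60},{"dx": 0,"dy": 0,"dz": 0,"wx": 0,"wy": 0,"wz": 0,"jaw": 80},{"dx": 0,"dy": 0,"dz": 0,"wx": 0,"wy": 0,"wz": 0,"jaw": 100},{"dx": 0,"dy": 0,"dz": 0,"wx": 0,"wy": 0,"wz": 0,"jaw": 100},{"dx": 0,"dy": 0,"dz": -0.01,"wx": 0,"wy": 0,"wz": 0,"jaw": 100},{"dx": 0,"dy": 0,"dz": -0.035,"wx": 0,"wy": 0,"wz": 0,"jaw": 100},{"dx": 0,"dy": 0,"dz": -0.065,"wx": 0,"wy": 0,"wz": 0,"jaw": 100},{"dx": 0,"dy": 0,"dz": -0.095,"wx": 0,"wy": 0,"wz": 0,"jaw": 100},{"dx": 0,"dy": 0,"dz": -0.125,"wx": 0,"wy": 0,"wz": 0,"jaw": 100}])

```text
time: 19.7
tool_pos: [0.644, 0.0295, 0.1721]
ee_rot: [[-1.0, 0.0, 0.001], [0.0, 1.0, -0.0], [-0.001, -0.0, -1.0]]
wrist_force: [0.9, 0.1, -0.4]
width: 0.0856
grasp_force: 0.0
```

```bash
python3 - <<'E'
from m import *
c=[bot.camera("top"),bot.camera("side")]
print(bot.get_obs()["tool_pos"])
bottle(c,"r",[.446,.315],.005)
E
python3 look.py e
```

```text
[0.6467 0.0295 0.178 ]
r [0.4538 0.3073 0.    ] res [ 2.4172  3.3719 -2.2794 -2.279   1.8116  4.6695]
[0.6447 0.0299 0.1718]
```

View pics/e.png

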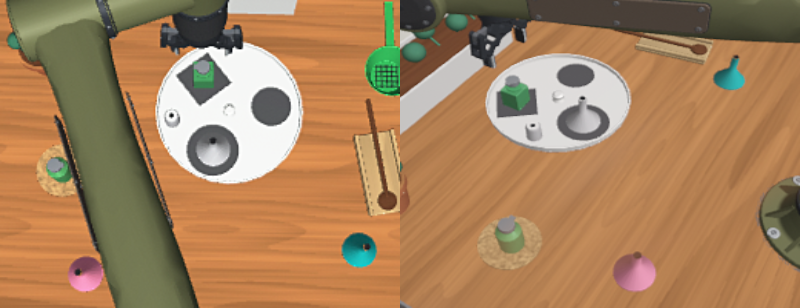

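The square bottle stands on the square inlay (top 204,74), and the small inlay (271,106) is free. The round bottle stands on the mat where I released it. Its outline fit was spoiled by the arm covering part of it, so I'm using the release pose (0.446, 0.315).

Emit:
step_arm(increments=[{"dx": 0.02,"dy": 0.0285,"dz": 0,"wx": 0,"wy": 0,"wz": 0,"jaw": 100},{"dx": 0.04,"dy": 0.057,"dz": 0,"wx": 0,"wy": 0,"wz": 0,"jaw": 100},{"dx": 0.06,"dy": 0.0855,"dz": 0,"wx": 0,"wy": 0,"wz": 0,"jaw": 100},{"dx": 0.08,"dy": 0.114,"dz": 0,"wx": 0,"wy": 0,"wz": 0,"jaw": 100},{"dx": 0.1,"dy": 0.1425,"dz": 0,"wx": 0,"wy": 0,"wz": 0,"jaw": 100},{"dx": 0.12,"dy": 0.171,"dz": 0,"wx": 0,"wy": 0,"wz": 0,"jaw": 100},{"dx": 0.14,"dy": 0.1995,"dz": 0,"wx": 0,"wy": 0,"wz": 0,"jaw": 100},{"dx": 0.16,"dy": 0.228,"dz": 0,"wx": 0,"wy": 0,"wz": 0,"jaw": 100},{"dx": 0.18,"dy": 0.2565,"dz": 0,"wx": 0,"wy": 0,"wz": 0,"jaw": 100},{"dx": 0.1985,"dy": 0.2855,"dz": 0,"wx": 0,"wy": 0,"wz": 0,"jaw": 100}])

```text
time: 20.73
tool_pos: [0.444, 0.316, 0.1689]
ee_rot: [[-1.0, 0.0, -0.001], [0.0, 1.0, -0.001], [0.001, -0.001, -1.0]]
wrist_force: [1.8, -0.6, -0.4]
width: 0.0855
grasp_force: 0.0
```

Emit:
step_arm(increments=[{"dx": 0,"dy": 0,"dz": 0,"wx": 0,"wy": 0,"wz": 0,"jaw": 100},{"dx": 0,"dy": 0,"dz": 0,"wx": 0,"wy": 0,"wz": 0,"jaw": 100},{"dx": 0,"dy": 0,"dz": 0,"wx": 0,"wy": 0,"wz": 0,"jaw": 100}])

```text
time: 20.98
tool_pos: [0.4455, 0.3149, 0.1691]
ee_rot: [[-1.0, -0.0, -0.001], [-0.0, 1.0, -0.001], [0.001, -0.001, -1.0]]
wrist_force: [0.5, -0.4, 0.5]
width: 0.0854
grasp_force: 0.0
```

Down to TCP z 0.0285 (dz 0.1405).

Emit:
step_arm(increments=[{"dx": 0,"dy": 0,"dz": 0.025,"wx": 0,"wy": 0,"wz": 0,"jaw": 100},{"dx": 0,"dy": 0,"dz": 0.055,"wx": 0,"wy": 0,"wz": 0,"jaw": 100},{"dx": 0,"dy": 0,"dz": 0.08,"wx": 0,"wy": 0,"wz": 0,"jaw": 100},{"dx": 0,"dy": 0,"dz": 0.105,"wx": 0,"wy": 0,"wz": 0,"jaw": 100},{"dx": 0,"dy": 0,"dz": 0.125,"wx": 0,"wy": 0,"wz": 0,"jaw": 100},{"dx": 0,"dy": 0,"dz": 0.135,"wx": 0,"wy": 0,"wz": 0,"jaw": 100},{"dx": 0,"dy": 0,"dz": 0.14,"wx": 0,"wy": 0,"wz": 0,"jaw": 100},{"dx": 0,"dy": 0,"dz": 0.14,"wx": 0,"wy": 0,"wz": 0,"jaw": 80},{"dx": 0,"dy": 0,"dz": 0.14,"wx": 0,"wy": 0,"wz": 0,"jaw": 65},{"dx": 0,"dy": 0,"dz": 0.14,"wx": 0,"wy": 0,"wz": 0,"jaw": 58}])

```text
time: 21.82
tool_pos: [0.4465, 0.3158, 0.0315]
ee_rot: [[-1.0, 0.0, 0.002], [0.0, 1.0, 0.002], [-0.002, 0.002, -1.0]]
wrist_force: [-0.1, -0.4, -0.5]
width: 0.051
grasp_force: 0.0
```

Emit:
step_arm(increments=[{"dx": 0,"dy": 0,"dz": 0,"wx": 0,"wy": 0,"wz": 0,"jaw": 54},{"dx": 0,"dy": 0,"dz": 0,"wx": 0,"wy": 0,"wz": 0,"jaw": 50},{"dx": 0,"dy": 0,"dz": 0,"wx": 0,"wy": 0,"wz": 0,"jaw": 46},{"dx": 0,"dy": 0,"dz": 0,"wx": 0,"wy": 0,"wz": 0,"jaw": 20},{"dx": 0,"dy": 0,"dz": 0,"wx": 0,"wy": 0,"wz": 0,"jaw": 20},{"dx": 0,"dy": 0,"dz": 0,"wx": 0,"wy": 0,"wz": 0,"jaw": 20},{"dx": 0,"dy": 0,"dz": 0,"wx": 0,"wy": 0,"wz": 0,"jaw": 20}])

```text
time: 22.4
tool_pos: [0.4464, 0.3159, 0.0315]
ee_rot: [[-1.0, -0.0, 0.002], [-0.0, 1.0, 0.002], [-0.002, 0.002, -1.0]]
wrist_force: [-1.4, -0.1, 6.1]
width: 0.0426
grasp_force: 50.3
```

Emit:
step_arm(increments=[{"dx": 0,"dy": 0,"dz": -0.005,"wx": 0,"wy": 0,"wz": 0,"jaw": 20},{"dx": 0,"dy": 0,"dz": -0.02,"wx": 0,"wy": 0,"wz": 0,"jaw": 20},{"dx": 0,"dy": 0,"dz": -0.045,"wx": 0,"wy": 0,"wz": 0,"jaw": 20},{"dx": 0,"dy": 0,"dz": -0.075,"wx": 0,"wy": 0,"wz": 0,"jaw": 20},{"dx": 0,"dy": 0,"dz": -0.1,"wx": 0,"wy": 0,"wz": 0,"jaw": 20},{"dx": 0,"dy": 0,"dz": -0.12,"wx": 0,"wy": 0,"wz": 0,"jaw": 20},{"dx": -0.002,"dy": -0.005,"dz": -0.13,"wx": 0,"wy": 0,"wz": 0,"jaw": 20},{"dx": -0.007,"dy": -0.02,"dz": -0.13,"wx": 0,"wy": 0,"wz": 0,"jaw": 20},{"dx": -0.015,"dy": -0.045,"dz": -0.13,"wx": 0,"wy": 0,"wz": 0,"jaw": 20},{"dx": -0.024,"dy": -0.074,"dz": -0.13,"wx": 0,"wy": 0,"wz": 0,"jaw": 20}])

```text
time: 23.23
tool_pos: [0.4692, 0.2408, 0.1587]
ee_rot: [[-1.0, -0.002, -0.002], [-0.002, 1.0, -0.0], [0.002, -0.0, -1.0]]
wrist_force: [0.3, -0.4, -1.3]
width: 0.0423
grasp_force: 51.0
```

Emit:
step_arm(increments=[{"dx": -0.01,"dy": -0.03,"dz": 0,"wx": 0,"wy": 0,"wz": 0,"jaw": 20},{"dx": -0.02,"dy": -0.06,"dz": 0,"wx": 0,"wy": 0,"wz": 0,"jaw": 20},{"dx": -0.03,"dy": -0.09,"dz": 0,"wx": 0,"wy": 0,"wz": 0,"jaw": 20},{"dx": -0.04,"dy": -0.12,"dz": 0,"wx": 0,"wy": 0,"wz": 0,"jaw": 20},{"dx": -0.05,"dy": -0.15,"dz": 0,"wx": 0,"wy": 0,"wz": 0,"jaw": 20},{"dx": -0.06,"dy": -0.18,"dz": 0,"wx": 0,"wy": 0,"wz": 0,"jaw": 20},{"dx": -0.07,"dy": -0.21,"dz": 0,"wx": 0,"wy": 0,"wz": 0,"jaw": 20},{"dx": -0.08,"dy": -0.24,"dz": 0,"wx": 0,"wy": 0,"wz": 0,"jaw": 20},{"dx": -0.09,"dy": -0.27,"dz": 0,"wx": 0,"wy": 0,"wz": 0,"jaw": 20},{"dx": -0.1,"dy": -0.3,"dz": 0,"wx": 0,"wy": 0,"wz": 0,"jaw": 20}])

```text
time: 24.07
tool_pos: [0.5693, -0.0606, 0.1586]
ee_rot: [[-1.0, 0.0, -0.002], [0.0, 1.0, 0.0], [0.002, 0.0, -1.0]]
wrist_force: [1.3, 0.8, -1.7]
width: 0.0428
grasp_force: 51.0
```

Emit:
step_arm(increments=[{"dx": -0.008,"dy": -0.025,"dz": 0,"wx": 0,"wy": 0,"wz": 0,"jaw": 20},{"dx": -0.015,"dy": -0.045,"dz": 0,"wx": 0,"wy": 0,"wz": 0,"jaw": 20},{"dx": -0.018,"dy": -0.055,"dz": 0,"wx": 0,"wy": 0,"wz": 0,"jaw": 20},{"dx": -0.018,"dy": -0.055,"dz": 0.01,"wx": 0,"wy": 0,"wz": 0,"jaw": 20},{"dx": -0.018,"dy": -0.055,"dz": 0.03,"wx": 0,"wy": 0,"wz": 0,"jaw": 20},{"dx": -0.018,"dy": -0.055,"dz": 0.05,"wx": 0,"wy": 0,"wz": 0,"jaw": 20},{"dx": -0.018,"dy": -0.055,"dz": 0.07,"wx": 0,"wy": 0,"wz": 0,"jaw": 20},{"dx": -0.018,"dy": -0.055,"dz": 0.08,"wx": 0,"wy": 0,"wz": 0,"jaw": 20},{"dx": -0.018,"dy": -0.055,"dz": 0.08,"wx": 0,"wy": 0,"wz": 0,"jaw": 20},{"dx": -0.018,"dy": -0.055,"dz": 0.08,"wx": 0,"wy": 0,"wz": 0,"jaw": 20}])

```text
time: 24.9
tool_pos: [0.5873, -0.1135, 0.0795]
ee_rot: [[-1.0, -0.001, -0.001], [-0.001, 1.0, -0.0], [0.001, -0.0, -1.0]]
wrist_force: [0.6, -0.7, -0.6]
width: 0.0426
grasp_force: 51.0
```

31 mm left to TCP z 0.0485; stop 1–2 mm past that for contact.

Emit:
step_arm(increments=[{"dx": -0.001,"dy": 0.0005,"dz": 0.008,"wx": 0,"wy": 0,"wz": 0,"jaw": 20},{"dx": -0.001,"dy": 0.0005,"dz": 0.016,"wx": 0,"wy": 0,"wz": 0,"jaw": 20},{"dx": -0.001,"dy": 0.0005,"dz": 0.022,"wx": 0,"wy": 0,"wz": 0,"jaw": 20},{"dx": -0.001,"dy": 0.0005,"dz": 0.026,"wx": 0,"wy": 0,"wz": 0,"jaw": 20},{"dx": -0.001,"dy": 0.0005,"dz": 0.028,"wx": 0,"wy": 0,"wz": 0,"jaw": 20},{"dx": -0.001,"dy": 0.0005,"dz": 0.03,"wx": 0,"wy": 0,"wz": 0,"jaw": 20},{"dx": -0.001,"dy": 0.0005,"dz": 0.031,"wx": 0,"wy": 0,"wz": 0,"jaw": 20},{"dx": -0.001,"dy": 0.0005,"dz": 0.032,"wx": 0,"wy": 0,"wz": 0,"jaw": 20},{"dx": -0.001,"dy": 0.0005,"dz": 0.032,"wx": 0,"wy": 0,"wz": 0,"jaw": 20},{"dx": -0.001,"dy": 0.0005,"dz": 0.032,"wx": 0,"wy": 0,"wz": 0,"jaw": 20}])

```text
time: 25.73
tool_pos: [0.5889, -0.1135, 0.0486]
ee_rot: [[-1.0, 0.0, 0.001], [0.0, 1.0, -0.0], [-0.001, -0.0, -1.0]]
wrist_force: [-2.1, 0.1, 2.3]
width: 0.0426
grasp_force: 51.3
```

Contact at the expected height. Releasing, lifting and backing off to the right.

Emit:
step_arm(increments=[{"dx": 0,"dy": 0,"dz": 0,"wx": 0,"wy": 0,"wz": 0,"jaw": 54},{"dx": 0,"dy": 0,"dz": 0,"wx": 0,"wy": 0,"wz": 0,"jaw": 60},{"dx": 0,"dy": 0,"dz": 0,"wx": 0,"wy": 0,"wz": 0,"jaw": 80},{"dx": 0,"dy": 0,"dz": 0,"wx": 0,"wy": 0,"wz": 0,"jaw": 100},{"dx": 0,"dy": 0,"dz": 0,"wx": 0,"wy": 0,"wz": 0,"jaw": 100},{"dx": 0,"dy": 0,"dz": -0.01,"wx": 0,"wy": 0,"wz": 0,"jaw": 100},{"dx": 0,"dy": 0,"dz": -0.035,"wx": 0,"wy": 0,"wz": 0,"jaw": 100},{"dx": 0,"dy": 0,"dz": -0.07,"wx": 0,"wy": 0,"wz": 0,"jaw": 100},{"dx": 0,"dy": 0,"dz": -0.105,"wx": 0,"wy": 0,"wz": 0,"jaw": 100},{"dx": 0,"dy": 0,"dz": -0.14,"wx": 0,"wy": 0,"wz": 0,"jaw": 100}])

```text
time: 26.57
tool_pos: [0.5883, -0.1135, 0.1902]
ee_rot: [[-1.0, 0.0, 0.0], [0.0, 1.0, -0.0], [-0.0, -0.0, -1.0]]
wrist_force: [1.1, -0.3, 1.1]
width: 0.0856
grasp_force: 0.0
```

Emit:
step_arm(increments=[{"dx": 0.015,"dy": -0.03,"dz": -0.01,"wx": 0,"wy": 0,"wz": 0,"jaw": 100},{"dx": 0.03,"dy": -0.06,"dz": -0.02,"wx": 0,"wy": 0,"wz": 0,"jaw": 100},{"dx": 0.045,"dy": -0.09,"dz": -0.03,"wx": 0,"wy": 0,"wz": 0,"jaw": 100},{"dx": 0.06,"dy": -0.12,"dz": -0.04,"wx": 0,"wy": 0,"wz": 0,"jaw": 100},{"dx": 0.075,"dy": -0.15,"dz": -0.04,"wx": 0,"wy": 0,"wz": 0,"jaw": 100},{"dx": 0.09,"dy": -0.18,"dz": -0.04,"wx": 0,"wy": 0,"wz": 0,"jaw": 100},{"dx": 0.1,"dy": -0.2,"dz": -0.04,"wx": 0,"wy": 0,"wz": 0,"jaw": 100},{"dx": 0.1,"dy": -0.2,"dz": -0.04,"wx": 0,"wy": 0,"wz": 0,"jaw": 100},{"dx": 0.1,"dy": -0.2,"dz": -0.04,"wx": 0,"wy": 0,"wz": 0,"jaw": 100}])

```text
time: 27.32
tool_pos: [0.4879, -0.3144, 0.2286]
ee_rot: [[-1.0, 0.003, 0.001], [0.003, 1.0, -0.0], [-0.001, -0.0, -1.0]]
wrist_force: [0.5, 0.2, 0.3]
width: 0.0853
grasp_force: 0.0
```

```bash
python3 - <<'E'
from m import *
c=[bot.camera("top"),bot.camera("side")]
for k,p in(("r",[.5886,-.1128]),("s",[.6446,.0296])):
    try: bottle(c,k,p)
    except Exception as e: print(k,e)
E
python3 look.py f
```

```text
r Calling nonzero on 0d arrays is not allowed. Use np.atleast_1d(scalar).nonzero() instead.
s [0.6468 0.028  0.0274] res [-0.2037  0.4747  0.0711 -1.0054  0.8803  0.1534]
[ 0.489  -0.3126  0.228 ]
```

View pics/f.png

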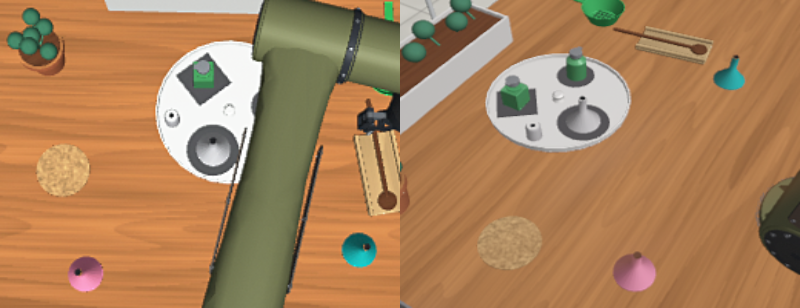

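All three stand upright on their own inlays. In the side view the round bottle is at (577,66), the square bottle at (515,95) and the funnel at (582,117); the shaker (534,131) and sieve haven't moved. I'll check the round bottle once in the side view, then hand in.

```bash
python3 - <<'E'
from m import *
x=bottle([bot.camera("side")],"r",[.5886,-.1128])
e=np.hypot(x[0]-.5886,x[1]+.1128);print("err",e)
if e<.009: print(bot.sign_off())
E
```

```text
r [ 0.5875 -0.1144  0.    ] res [-0.5663  0.5877 -0.02  ]
err 0.0019286881049821907
the job is handed in; nothing more can be done
None
```

The job is handed in: the round bottle, square bottle and funnel each stand upright near the middle of their own inlays (bottles within about 3 mm by camera, funnel by eye), and the shaker and sieve look unmoved; no verdict came back.

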